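Hang up the kahk mould

ROBOT

A 7-joint arm with a two-finger parallel gripper is mounted at the origin on the work surface. World frame = base frame: x ahead of the robot, y to its left, z up, the work surface at z = 0. Lengths are in m, angles in rad, forces in N, time in s.
With the tool pointing down it reaches from about 0.35 to 0.775 m from the base axis. Payload 3.1 kg.
Tool frame: the origin (TCP) lies at the very end of the fingers, on their centre line; the grasp point (between the pads) lies 19 mm behind it; z points along the fingers, y is the line along which they close (so a half turn about z gives the same grasp; the last joint's range is limited). The gripper opens to 85 mm and grips with 20 to 120 N. Pads are 22 mm wide; open, the fingers measure 114 mm over their backs; the gripper's body (76 mm by 85 mm) begins 54 mm behind the grasp point. The pads swing forward as they close: fully open they stand 13 mm farther back than shut.
Start: joints at [-1.388, 0.311, 0.014, 1.512, -0.004, 1.319, -0.027], TCP at [0.123, 0.536, 0.231] pointing down, gripper open.
Joint ranges: [-2.7, 2.7], [-0.3, 1.91], [-1.27, 1.3], [0.12, 2.57], [-1.44, 4.58], [0.2, 2.03], [-3.05, 3.05]. Speed limits (rad/s): [2.79, 2.79, 3.14, 3.14, 3.14, 3.14, 3.14].

INTERFACE

Orientations are given as a rotation vector (axis times angle).
In Python, from bench import observe, vision, order gives the robot as it stands.
- The arm moves only by the shell command python3 -m handwheel 'ROWS' [OPENING] [FORCE]. ROWS is JSON, one flat list of numbers, 6 for each row, row after row: the shift along the tool's x, y, z in m, then the turn, a rotation vector about the tool's x, y, z in units of 6 degrees (1.0 is 6 degrees). A call has 1 to 20 rows; each row is the pose to reach, as a shift and turn from the pose commanded when the call began, along the tool's axes at that moment; what a row does not reach only later rows make up. A row lasts 1/10 s, in which the tool goes at most 50 mm and 8.59 degrees, less where a joint would pass 70% of its speed; a pose out of reach is approached as far as the arm can. A call with a gripper value outside its range is refused whole. OPENING is the opening, from -1 (shut) to 1 (fully open), set as the call begins (- or left out, the last holds). The fingers move at their own pace and stop on an object; FORCE is the grip in N (left out, the last holds). Time passes only in rows, so rows that repeat a pose let the fingers close. It gives the time, the measured TCP pose, the force, the opening and the grip force at its end, in the units of the state.
- observe(): the state, without advancing time (a new reading comes with each control period).
- vision.camera(name): name is "side" or "top" or "wrist"; returns a dict with "color" (420x560x3 uint8, red, green, blue), "z_map" (420x560 float32, m along the optical axis (not along the pixel's ray), 0 where there is no reading), "camera_matrix" (3x3 intrinsics, pixels), "R" (3x3) and "t" (3): a world point X has camera coordinates R X + t. Camera axes: x right, y down, z forward; pixel columns grow to the right and rows downward; lengths in m; the calibration is good to about 2 mm. A picture is of the moment at which its call begins.
- order.close_job(): hands the job in; it is judged then, once.
The state is a dict: "time": time; "joint_positions": joint angles; "qd": joint speeds; "tau": joint torques, N m; "ee_pos": TCP position; "orientation": TCP orientation; "wrist_force": force on the tool from outside, world axes, zero at the start; "wrist_torque": the same for the moment, N m; "opening": opening from 0.0 (shut) to 1.0 (fully open); "grip_force": force on a finger pad.
Only numpy, scipy, OpenCV 4.12 (cv2) and the standard library are available. Lean on these libraries where they do the work, as an engineer would, in place of code of your own. Each camera call takes 0.05 s, during which the arm holds its last target. There are 200 camera calls.

TASK

The dark wooden kahk mould with the loop handle lies flat on the sideboard; it belongs on the steel hook. First stand it upright on its blade end, loop uppermost, in an empty slot of the wooden rack and let go of it there, then take hold of it again and hang it by its loop over the arm of the hook, inside the upturned tip, so that it hangs freely and still. Leave the marble slab in the rack and the other things on the sideboard where they are.

Things in the scene. Friction and masses are not known exactly. Their poses are not given: they have to be found in the camera images.
- mould: Dark wooden kahk mould with a loop handle, a flat paddle 162 mm long, 22 thick throughout, lying flat. Origin: on the underside, below the blade's centre. x: along its length to the loop, y: across, z: through its thickness (underside 0, carved face 22, up at the start). Blade: x -50 to 50, y -32 to 32 mm. About 0.12 to 0.24 kg, centre of mass at x = 14 mm. Loop: see mould_loop.
- mould_loop (a point): Where the hook's arm rests in the loop: mould x = 95, y = 0, z = 11 mm; axes as the mould's. The loop, all 22 thick: two parallel sides from x = 50 to 88, each 10 wide, 56 over their outer and 36 between their inner faces; then two slanting bars meeting in a point at x = 112 (outside), 99 (inside). The opening goes through along z.
- mould_foot (a point): Centre of the end face of the mould's blade, the end it stands on: mould x = -50, y = 0, z = 11 mm; axes as the mould's.
- rack: Low fixed wooden rack. Origin: centre of its underside; z up. Base 130 (x) x 160 (y) x 6 mm; four ribs along x, 110 long, 10 thick, up to z = 36, at y = -66, -22, 22, 66 mm, leave three slots 34 wide (in y), 30 deep, open at the x ends, at y = -44, 0, 44. The slot at y = +44 holds the marble slab; the other two are empty.
- rack_slot_end (a point): Middle of the floor of the empty end slot (rack y = -44 mm, 6 mm above the sideboard); axes as the rack's: the slot runs along x, its width is along y.
- rack_slot_mid (a point): Middle of the floor of the empty middle slot (rack y = 0, 6 mm above the sideboard); axes as the rack's.
- slab: Plain marble slab 100 (x) x 18 (y) x 90 (z) mm standing in the rack's third slot; origin: centre of its underside. To be left alone.
- hookstand: Fixed steel hook stand; origin: centre of its underside. Round foot 140 mm across, 14 high; upright post 14 thick, 218 high. A level round arm 8 thick runs along the stand's +y, centre line at z = 210, from y = 0 to 85 mm; then the tip turns up at 45 degrees to y = 98, z = 222 mm (its top: z = 226).
- hook_seat (a point): Point on the centre line of the hook's level arm, 55 mm out from the post, z = 210 mm; axes as the stand's (y along the arm to its tip, z up).
- hook_tip (a point): End of the upturned tip's centre line: stand y = 98, z = 222 mm.
- bowl: Blue glass bowl 150 mm across, 60 high; origin: centre of its underside. Bystander.
- pot: Closed white ceramic pot with a wire latch, 104 mm across, 115 high; origin: centre of its underside. Bystander.
- press: White plastic lever-action cookie press standing up, barrel 64 mm across, 184 high, lever to its +y as far as 73 mm; origin: centre of its underside. Bystander.
- tongs: Grey plastic tongs lying flat, 205 long (along x), 56 wide, 14 high; origin: middle of the underside. Bystander.
- stamp: Round wooden kahk stamp, 72 mm across, with an upright knob, 72 high; origin: centre of its underside. Bystander.
Not all that is in view belongs to the job. Leave any turquoise look-alike of the hookstand alone.

How it is judged:
By the outcome, as a careful person would: the job done as asked, in the order asked, and still so for the second after the job is handed in, with the robot touching nothing.
It also fails if it takes over 54 s, if anything falls off the work surface, if the arm or the gripper's body presses on something with over 40 N, if the wrist force passes 120 N, or if a joint passes its speed limit or range.

## Working session

There is one attempt and no reset: what is moved stays moved. The work goes in short steps, Python scripts to look and compute and a shell command to move; the robot and the scene stay as the last step left them, time stands still between calls to the robot, and variables do not carry over. Pictures are saved under pics/ and viewed, at most 13 in all, crops included, and the job is handed in when it is done.

```bash
ls; mkdir -p pics; cat > h.py <<'E'
import numpy as np, cv2
from bench import observe, vision, order
from scipy.spatial.transform import Rotation as Ro
def cam(n):
    c=vision.camera(n); return c
def cloud(c):
    z=c["z_map"]; K=c["camera_matrix"]; v,u=np.mgrid[:z.shape[0],:z.shape[1]]
    P=np.stack([(u-K[0,2])/K[0,0]*z,(v-K[1,2])/K[1,1]*z,z],-1)
    W=(P-c["t"])@c["R"]; W[z==0]=np.nan
    return W
E
python3 - <<'E'
from h import *
for n in("top","side"):
    c=cam(n); np.savez(f"{n}0.npz",**c); cv2.imwrite(f"pics/{n}0.png",c["color"][...,::-1])
print(observe())
E
```

```text
pics
{'time': 0.1, 'joint_positions': array([-1.38768668,  0.31167695,  0.01401283,  1.51294295, -0.00440077,
        1.31920765, -0.02718322]), 'qd': array([ 2.28157278e-03, -2.65159111e-03, -1.02749182e-03, -3.30510787e-03,
        9.28617571e-06,  2.79314372e-03, -1.28217494e-03]), 'tau': array([ 7.39508414e-05, -3.80852938e+01,  1.46297752e-01, -2.31238997e+01,
        1.22696193e-02,  8.03067436e-03, -1.90631766e-05]), 'ee_pos': array([0.12245265, 0.53549967, 0.23029393]), 'orientation': array([-0.3522544 , -3.12162842,  0.00345403]), 'wrist_force': array([-0.05595786,  0.03785189, -0.67664781]), 'wrist_torque': array([0.00639078, 0.018006  , 0.03348927]), 'grip_force': 0.0, 'opening': 1.0020891273019406}
```

View pics/top0.png

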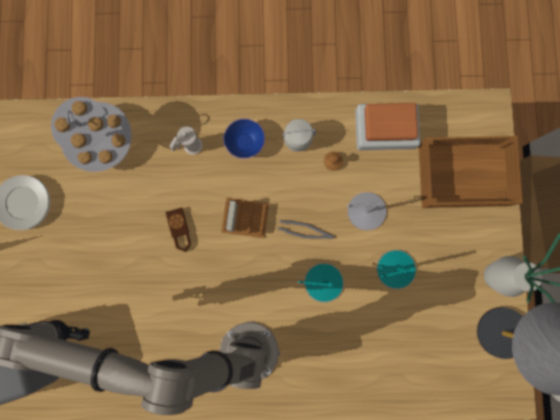

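View pics/side0.png

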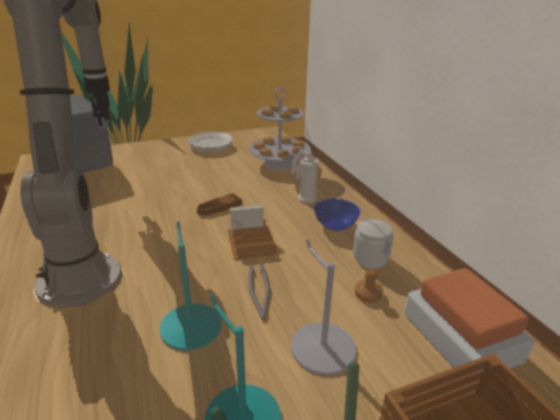

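Top: the mould is at (180,228), the rack at (245,217) with the slab at (231,214), the tongs at (305,230) and the steel-grey hook stand at (367,211). The turquoise stands at (324,283) and (397,268) are look-alikes. Only the grey one is steel, so that's the target.

```bash
cat > m.py <<'E'
from h import *
np.set_printoptions(precision=4,suppress=True)
c=np.load("top0.npz"); W=cloud(c); rgb=c["color"].astype(int)
s=np.load("side0.npz"); WS=cloud(s)
print("table z",np.nanmedian(W[240:270,60:130,2]))
def box(W,u0,u1,v0,v1,z0,z1):
    P=W[v0:v1,u0:u1].reshape(-1,3); return P[(P[:,2]>z0)&(P[:,2]<z1)]
def rect(P):
    r=cv2.minAreaRect((P[:,:2]*1000).astype(np.float32)); return r
P=box(W,155,205,195,260,0.012,0.04); print("mould",len(P),P[:,2].mean(),rect(P))
for a in cv2.boxPoints(rect(P)): print(a)
P=box(W,215,275,190,245,0.025,0.045); print("rack",len(P),rect(P))
P=box(W,215,275,190,245,0.07,0.11); print("slab",len(P),P.mean(0),rect(P))
P=box(W,340,440,185,240,0.008,0.02); print("foot",len(P),cv2.minEnclosingCircle((P[:,:2]*1000).astype(np.float32)),P.mean(0))
P=box(W,340,440,180,240,0.195,0.24); print("arm top",len(P)); print(P[np.argsort(P[:,0])][::max(1,len(P)//12)])
P=box(WS,295,345,235,300,0.20,0.24); print("arm side",len(P)); print(P[np.argsort(P[:,0])][::max(1,len(P)//12)])
P=box(WS,285,365,320,375,0.009,0.02); print("foot side",len(P),cv2.minEnclosingCircle((P[:,:2]*1000).astype(np.float32)))
im=c["color"][...,::-1]
a=cv2.resize(im[185:265,150:280],None,fx=5,fy=5,interpolation=cv2.INTER_CUBIC)[:400]
b=cv2.resize(s["color"][230:380,270:380,::-1],None,fx=2.6,fy=2.6,interpolation=cv2.INTER_CUBIC)
b=cv2.resize(s["color"][230:380,270:380,::-1],(293,400))
d=cv2.resize(im[185:245,335:435],(500,300)) 
cv2.imwrite("pics/crop1.png",cv2.resize(np.hstack([a[:, :650],b]),(800,340)))
E
python3 m.py
```

```text
table z -0.0004995045905006423
mould 615 0.021710995518362496 ((440.115478515625, 247.07493591308594), (170.26524353027344, 200.85037231445312), 88.73881530761719)
[337.8408 164.1733]
[538.6426 159.7526]
[542.3901 329.9766]
[341.5884 334.3973]
rack 365 ((477.2010498046875, 8.138435363769531), (143.8336639404297, 110.92984008789062), 82.45194244384766)
slab 165 [0.4765 0.0519 0.0944] ((476.98858642578125, 52.41191101074219), (18.879846572875977, 98.7999267578125), 80.94151306152344)
foot 978 ((496.69970703125, -522.5867919921875), 203.90145874023438) [ 0.496  -0.4819  0.0121]
arm top 89
[[ 0.4838 -0.3468  0.2196]
 [ 0.4865 -0.3495  0.2238]
 [ 0.487  -0.3834  0.2139]
 [ 0.4874 -0.4345  0.2015]
 [ 0.4881 -0.3682  0.2076]
 [ 0.4891 -0.392   0.2213]
 [ 0.4899 -0.4199  0.2102]
 [ 0.4902 -0.3969  0.2118]
 [ 0.4906 -0.3674  0.2136]
 [ 0.4915 -0.3519  0.2092]
 [ 0.4929 -0.4062  0.2151]
 [ 0.4933 -0.4419  0.2305]
 [ 0.4947 -0.4308  0.2224]]
arm side 243
[[ 0.4843 -0.3505  0.2137]
 [ 0.4861 -0.4428  0.2079]
 [ 0.4869 -0.3883  0.2107]
 [ 0.4873 -0.3638  0.2116]
 [ 0.4878 -0.4391  0.2096]
 [ 0.4884 -0.4353  0.2259]
 [ 0.4889 -0.3497  0.2197]
 [ 0.4895 -0.441   0.2032]
 [ 0.4905 -0.3518  0.2156]
 [ 0.4916 -0.3438  0.2204]
 [ 0.4926 -0.4122  0.2134]
 [ 0.4949 -0.4392  0.2269]
 [ 0.4985 -0.4412  0.2227]]
foot side 1459 ((491.89385986328125, -439.5218811035156), 69.4356689453125)
```

View pics/crop1.png

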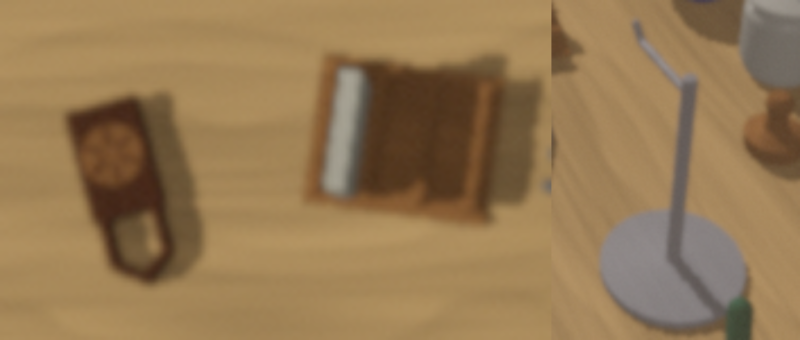

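The crop confirms the steel stand, with its arm running from the post top at (688,85) to the tip at (637,28). The mould's blade is at upper left (105,150) and its loop at lower right (150,270). The slab is in the rack's left slot, so the right two are empty. Next I'll get precise poses.

```bash
cat > m2.py <<'E'
from h import *
np.set_printoptions(precision=4,suppress=True)
c=np.load("top0.npz"); rgb=c["color"].astype(int); W=cloud(c); K=c["camera_matrix"];R=c["R"];t=c["t"]
def atz(u,v,z):
    d=np.stack([(u-K[0,2])/K[0,0],(v-K[1,2])/K[1,1],np.ones_like(u,dtype=float)],-1)@R; o=-R.T@t
    return o+d*((z-o[2])/d[...,2])[...,None]
v,u=np.mgrid[195:260,155:205]
m=rgb[195:260,155:205].sum(-1)<230; 
n,l,st,_=cv2.connectedComponentsWithStats(m.astype(np.uint8)); k=1+st[1:,4].argmax(); m=l==k
P=atz(u[m].astype(float),v[m].astype(float),0.016); r=cv2.minAreaRect((P[:,:2]*1000).astype(np.float32))
print("mould",m.sum(),r); print(cv2.boxPoints(r)); print("cent",P.mean(0))
def fit(P,z0): # rack: ribs top
    pass
def line(P):
    l=cv2.fitLine(P[:,:3].astype(np.float32),cv2.DIST_HUBER,0,.001,.001).ravel(); return l
s=np.load("side0.npz"); WS=cloud(s)
for nm,X,bx in(("top",W,(340,440,180,240)),("side",WS,(295,345,235,300))):
    a=X[bx[2]:bx[3],bx[0]:bx[1]].reshape(-1,3)
    q=a[(a[:,2]>.2)&(a[:,2]<.225)&(a[:,1]>-.425)&(a[:,1]<-.358)]; print(nm,"arm",len(q),line(q),q.mean(0),np.nanmin(a[(a[:,2]>.2)][:,1]),np.nanmax(a[a[:,2]>.2][:,1]))
    q=a[(a[:,2]>.21)]; i=np.argsort(q[:,1])[-6:]; print("tip",q[i].mean(0))
a=WS[265:345,310:345].reshape(-1,3); q=a[(a[:,2]>.04)&(a[:,2]<.19)]; print("post side",len(q),np.median(q,0))
for nm,X,bx in(("top",W,(215,275,190,245)),("side",WS,(220,285,195,265))):
    a=X[bx[2]:bx[3],bx[0]:bx[1]].reshape(-1,3); q=a[(a[:,2]>.031)&(a[:,2]<.04)]
    print(nm,"rack",len(q),cv2.minAreaRect((q[:,:2]*1000).astype(np.float32)))
    q=a[(a[:,2]>.088)&(a[:,2]<.105)]; print("slab",len(q),cv2.minAreaRect((q[:,:2]*1000).astype(np.float32)))
E
python3 m2.py
```

```text
mould 591 ((439.67779541015625, 238.74884033203125), (156.51768493652344, 77.15875244140625), 14.98619270324707)
[[354.1046 255.7794]
 [374.0568 181.245 ]
 [525.251  221.7183]
 [505.2988 296.2527]]
cent [0.4474 0.2443 0.016 ]
top arm 48 [-0.0418  0.9989 -0.0199  0.4901 -0.3916  0.2143] [ 0.4901 -0.3916  0.2143] -0.4419405691951497 -0.3355489121392057
tip [ 0.4885 -0.3401  0.2223]
side arm 93 [-0.0395  0.9992  0.0095  0.4891 -0.393   0.212 ] [ 0.4891 -0.393   0.212 ] -0.4457452842174407 -0.3375910066524018
tip [ 0.4878 -0.3402  0.2227]
post side 382 [ 0.4898 -0.4426  0.12  ]
top rack 243 ((476.4394226074219, 8.417015075683594), (142.433837890625, 109.33635711669922), 81.06228637695312)
slab 146 ((477.05633544921875, 52.551761627197266), (18.582275390625, 98.71005249023438), 80.94151306152344)
side rack 425 ((477.3409118652344, 5.923500061035156), (149.48684692382812, 111.77943420410156), 81.79023742675781)
slab 162 ((477.45672607421875, 51.20210647583008), (21.304780960083008, 100.41485595703125), 81.66009521484375)
```

```bash
cat >> h.py <<'E'
np.set_printoptions(precision=4,suppress=True)
def cur():
    o=observe(); return np.array(o["ee_pos"]),Ro.from_rotvec(o["orientation"])
def Rxz(x,z):
    z=np.array(z,float);z/=np.linalg.norm(z);x=np.array(x,float);x-=z*(x@z);x/=np.linalg.norm(x)
    return Ro.from_matrix(np.stack([x,np.cross(z,x),z],1))
def rel(p,Rt,p0=None,R0=None):
    if p0 is None: p0,R0=cur()
    d=R0.inv().apply(np.array(p)-p0); w=(R0.inv()*Rt).as_rotvec()/np.deg2rad(6)
    return np.round(np.r_[d,w],4)
def az(d): return np.array([np.cos(np.deg2rad(d)),np.sin(np.deg2rad(d)),0])
E
python3 -c "
from h import *
print(rel([.40,.228,.24],Rxz(az(-164),[0,0,-1])))"
```

```text
[-0.3391 -0.2379 -0.0091 -0.0208 -0.0044 -4.8127]
```

```bash
python3 -m handwheel '[-0.339,-0.238,-0.009,0,0,-4.8,-0.339,-0.238,-0.009,0,0,-4.8,-0.339,-0.238,-0.009,0,0,-4.8,-0.339,-0.238,-0.009,0,0,-4.8,-0.339,-0.238,-0.009,0,0,-4.8,-0.339,-0.238,-0.009,0,0,-4.8,-0.339,-0.238,-0.009,0,0,-4.8,-0.339,-0.238,-0.009,0,0,-4.8,-0.339,-0.238,-0.009,0,0,-4.8,-0.339,-0.238,-0.009,0,0,-4.8,-0.339,-0.238,-0.009,0,0,-4.8,-0.339,-0.238,-0.009,0,0,-4.8]' 1 80
python3 - <<'E'
from h import *
c=cam("wrist"); np.savez("w1.npz",**c); cv2.imwrite("pics/w1.png",c["color"][...,::-1]); print(observe()["joint_positions"],cur()[0])
E
```

```text
time: 1.3
ee_pos: [0.3987, 0.2301, 0.2399]
orientation: [0.44, -3.109, -0.001]
wrist_force: [-0.0, -0.1, -0.5]
opening: 1.0
grip_force: 0.0
[-0.7921  0.1204  0.2586  1.7324 -0.0327  1.2937  1.326 ] [0.3987 0.2302 0.24  ]
```

View pics/w1.png

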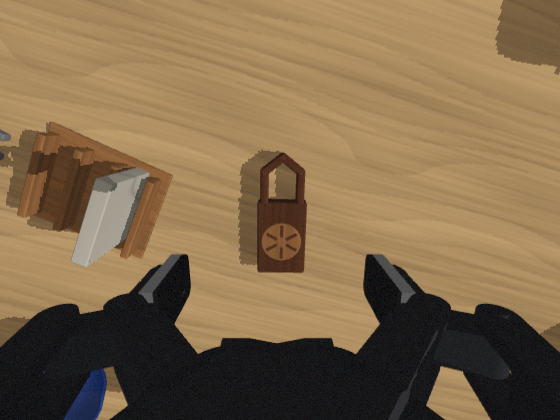

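The mould is at (281,212) with its loop up-image and its blade at (281,235). Next I'll fix its pose and test a kinematic guess, to pick the wrist branch.

```bash
cat > k.py <<'E'
from h import *
from scipy.optimize import least_squares
import itertools
S=[([-1.38768668,.31167695,.01401283,1.51294295,-.00440077,1.31920765,-.02718322],[.12245265,.53549967,.23029393],[-.3522544,-3.12162842,.00345403])]
o=observe(); S.append((o["joint_positions"],o["ee_pos"],o["orientation"]))
Rz=lambda a:Ro.from_rotvec([0,0,a]);Ry=lambda a:Ro.from_rotvec([0,a,0])
def frames(q,s):
    R=[Rz(s[0]*q[0])];
    for i in range(1,7): R.append(R[-1]*(Ry(q[i]) if i%2 else Rz(s[i//2]*q[i])))
    return R
best=[]
for s in itertools.product([1,-1],repeat=4):
  for base in(0,np.pi/2,np.pi,-np.pi/2):
    D=[(Rz(base)*frames(q,s)[-1]).inv()*Ro.from_rotvec(w) for q,_,w in S]
    best.append(((D[0].inv()*D[1]).magnitude(),s,base,D[0].as_rotvec()))
best.sort(key=lambda b:b[0])
for b in best[:6]: print(b)
s=best[0][1]
A=[];B=[]
for q,p,w in S:
    R=frames(q,s); z=np.array([0,0,1.])
    A.append(np.stack([z,R[1].apply(z),R[3].apply(z),R[6].apply(z)],1)); B.append(p)
x,res,_,_=np.linalg.lstsq(np.vstack(A),np.hstack(B),rcond=None); print("h,L1,L2,T",x,np.vstack(A)@x-np.hstack(B))
E
python3 k.py
python3 - <<'E'
from h import *
c=np.load("w1.npz"); rgb=c["color"].astype(int);K=c["camera_matrix"];R=c["R"];t=c["t"]
v,u=np.mgrid[145:285,235:325]; 
hsv=cv2.cvtColor(c["color"],cv2.COLOR_RGB2HSV)[145:285,235:325]
m=((rgb.sum(-1)[145:285,235:325]<215)&(hsv[...,0]<14)).astype(np.uint8)
m=cv2.morphologyEx(m,cv2.MORPH_OPEN,np.ones((3,3)))
n,l,st,_=cv2.connectedComponentsWithStats(m); k=1+st[1:,4].argmax(); m=l==k
d=np.stack([(u[m]-K[0,2])/K[0,0],(v[m]-K[1,2])/K[1,1],np.ones(m.sum())],-1)@R; o=-R.T@t
P=o+d*((.022-o[2])/d[:,2])[:,None]
r=cv2.minAreaRect((P[:,:2]*1000).astype(np.float32)); b=cv2.boxPoints(r)
print("mould",st[k],r); print(b); z=cloud(c)[145:285,235:325][m][:,2]; print("z",np.nanmedian(z))
for a in range(10,21): # yaw sweep: extents
    e=az(a);f=az(a+90); print(a,np.round([np.ptp(P@e)*1e3,np.ptp(P@f)*1e3],1),end=' ')
E
```

```text
(1.035004348141857e-08, (-1, -1, -1, -1), 0, array([-0.    , -0.    ,  1.5708]))
(0.004138521629262433, (-1, -1, -1, -1), 1.5707963267948966, array([-0.0033,  0.0036,  3.1416]))
(0.004138532709710408, (-1, -1, -1, -1), -1.5707963267948966, array([ 0.0021, -0.0023,  0.    ]))
(0.0058527622955282825, (-1, -1, -1, -1), 3.141592653589793, array([ 0.0033, -0.0036, -1.5708]))
(0.058169667929791245, (-1, -1, 1, -1), 3.141592653589793, array([-0.0036, -0.0101, -1.5686]))
(0.06022701921745428, (-1, -1, 1, -1), -1.5707963267948966, array([-0.0064, -0.0021,  0.0022]))
h,L1,L2,T [-14.8694   0.341    0.4255 -14.8849] [-0.0167  0.0034  0.0028 -0.0006  0.0007 -0.0028]
mould [  22    9   50  118 3050] ((435.961181640625, 247.24810791015625), (157.72323608398438, 62.74296188354492), 15.07595157623291)
[[351.6541 257.028 ]
 [367.9735 196.4445]
 [520.2682 237.4682]
 [503.9489 298.0517]]
z 0.02230050348434181
10 [159.9  70.2] 11 [159.6  68. ] 12 [159.2  66.4] 13 [158.8  64.9] 14 [158.3  63.8] 15 [157.8  62.8] 16 [157.2  63.8] 17 [157.6  64.9] 18 [158.  66.] 19 [158.4  67.5] 20 [158.7  69.1]
```

```bash
cat > ik.py <<'E'
from h import *
from scipy.optimize import least_squares
lo=np.array([-2.7,-.3,-1.27,.12,-1.44,.2,-3.05]);hi=np.array([2.7,1.91,1.3,2.57,4.58,2.03,3.05])
Rz=lambda a:Ro.from_rotvec([0,0,a]);Ry=lambda a:Ro.from_rotvec([0,a,0])
D=Ro.from_rotvec([0,0,np.pi/2]); L=[.345,.341,.4255,.33]
def fk(q):
    R=Rz(-q[0]);z=np.array([0,0,1.]);p=L[0]*z
    R=R*Ry(q[1]);p=p+L[1]*R.apply(z);R=R*Rz(-q[2])*Ry(q[3]);p=p+L[2]*R.apply(z)
    w=p.copy();R=R*Rz(-q[4])*Ry(q[5])*Rz(-q[6]);return p+L[3]*R.apply(z),R*D,w
def ik(p,R,q0,reg=.02):
    f=lambda q:np.r_[(fk(q)[0]-p)*5,(R.inv()*fk(q)[1]).as_rotvec(),reg*(q-q0)]
    s=least_squares(f,np.clip(q0,lo+.01,hi-.01),bounds=(lo,hi));P,RR,w=fk(s.x)
    return s.x,np.linalg.norm(P-p),(R.inv()*RR).magnitude(),w
E
cat > plan.py <<'E'
from ik import *
al=np.deg2rad(30);Z=np.array([0,0,1.])
xm=az(195);C=np.array([.4360,.2472,0])
for br in(1,-1):
    q=observe()["joint_positions"]
    if br<0: q=q.copy();q[6]-=np.pi
    T=[("down",C+.031*xm+.1*Z,Rxz(br*xm,-Z))]
    T.append(("tilt",C+.031*xm+.004*Z,Rxz(br*xm,-np.sin(al)*xm-np.cos(al)*Z)))
    p1,R1=T[1][1:]; O=C-.031*xm; ym=np.cross(Z,xm); M0=Ro.from_matrix(np.stack([xm,ym,Z],1)) # mould frame
    rp=M0.inv().apply(p1-O); rR=M0.inv()*R1
    ry=az(81.5); # rack y
    foot=np.array([.4768,.0075,.006])-.044*ry
    for k in range(1,7):  # yaw then pitch blended
        f=k/6; h=az(195+f*(261.5-195)); th=f*np.pi/2
        x=np.cos(th)*h+np.sin(th)*Z; z=-np.sin(th)*h+np.cos(th)*Z
        M=Ro.from_matrix(np.stack([x,np.cross(z,x),z],1))
        F=(1-f)*(C+.05*Z*2-.081*xm)+f*(foot+.08*Z)   # foot underside-ish
        Oo=F+M.apply([.05,0,-.011]); T.append((f"m{k}",Oo+M.apply(rp),M*rR))
    M=T[-1]; T.append(("place",M[1]-.08*Z,M[2]))
    T.append(("regrasp",foot+Z*.102,Rxz(br*az(261.5),-Z)))
    sy=az(92.35); T.append(("hook",np.array([.4893,-.385,.167]),Rxz(br*az(272.35),-Z)))
    for n,p,R in T:
        q,e,a,w=ik(p,R,q); print(br,n,np.round(p,3),"q",np.round(q,2),"err",round(e,4),round(a,4),"wrist",np.round(w,2))
E
python3 plan.py
```

```text
1 down [0.406 0.239 0.1  ] q [-0.75  0.36  0.24  1.81 -0.1   0.99  1.37] err 0.0 0.0001 wrist [0.41 0.24 0.43]
1 tilt [0.406 0.239 0.004] q [-1.65  0.6   0.98  2.3  -1.44  0.2   2.35] err 0.0008 0.0125 wrist [0.25 0.2  0.29]
1 m1 [0.408 0.169 0.12 ] q [-1.64  0.12  1.3   2.16 -0.22  0.7   1.81] err 0.0006 0.0027 wrist [0.33 0.13 0.44]
1 m2 [0.42  0.106 0.145] q [-1.24  0.35  1.12  1.9  -0.35  1.11  2.23] err 0.0001 0.0009 wrist [0.42 0.11 0.48]
1 m3 [0.436 0.053 0.167] q [-1.03  0.57  1.02  1.64 -0.3   1.38  2.46] err 0.0 0.0005 wrist [0.49 0.12 0.49]
1 m4 [0.453 0.012 0.184] q [-0.96  0.74  0.98  1.46 -0.16  1.52  2.61] err 0.0 0.0002 wrist [0.54 0.15 0.47]
1 m5 [ 0.466 -0.019  0.195] q [-0.99  0.87  0.97  1.41  0.02  1.54  2.7 ] err 0.0 0.0001 wrist [0.54 0.2  0.43]
1 m6 [ 0.469 -0.043  0.198] q [-1.11  0.97  0.98  1.49  0.19  1.46  2.72] err 0.0 0.0001 wrist [0.51 0.24 0.36]
1 place [ 0.469 -0.043  0.118] q [-1.07  1.1   0.9   1.48  0.13  1.37  2.64] err 0.0 0.0 wrist [0.51 0.24 0.28]
1 regrasp [ 0.47  -0.036  0.108] q [ 0.11  0.34 -0.04  1.8   0.02  1.    3.05] err 0.0003 0.005 w
[... 697 characters left out ...]
0.12 0.49]
-1 m4 [0.453 0.012 0.184] q [-0.96  0.74  0.98  1.46 -0.16  1.52 -0.54] err 0.0 0.0002 wrist [0.54 0.15 0.47]
-1 m5 [ 0.466 -0.019  0.195] q [-0.99  0.87  0.97  1.41  0.02  1.54 -0.44] err 0.0 0.0001 wrist [0.54 0.2  0.43]
-1 m6 [ 0.469 -0.043  0.198] q [-1.11  0.97  0.98  1.49  0.19  1.46 -0.42] err 0.0 0.0001 wrist [0.51 0.24 0.36]
-1 place [ 0.469 -0.043  0.118] q [-1.07  1.1   0.9   1.48  0.13  1.37 -0.5 ] err 0.0 0.0 wrist [0.51 0.24 0.28]
-1 regrasp [ 0.47  -0.036  0.108] q [-0.65  0.47  0.85  1.8  -0.41  1.05  0.21] err 0.0 0.0008 wrist [ 0.47 -0.04  0.44]
-1 hook [ 0.489 -0.385  0.167] q [ 0.22  0.79  0.76  1.17 -0.53  1.36  0.96] err 0.0001 0.001 wrist [ 0.49 -0.38  0.5 ]
```

```bash
sed -i 's/deg2rad(30)/deg2rad(20)/; s/C+.031\*xm+.004\*Z/C+.040*xm+.003*Z/; s/C+.031\*xm+.1\*Z/C+.040*xm+.12*Z/; s/for br in(1,-1)/for br in(-1,)/' plan.py
cat >> plan.py <<'E'
    print("rows tilt+above:",rel(T[1][1]-.06*T[1][2].apply([0,0,1]),T[1][2]), rel(T[1][1],T[1][2]))
    # intermediate: yaw 180 first
    print("down",rel(T[0][1],T[0][2]))
E
python3 plan.py
```

```text
-1 down [0.397 0.237 0.12 ] q [-0.76  0.3   0.25  1.82 -0.09  1.03 -1.78] err 0.0 0.0001 wrist [0.4  0.24 0.45]
-1 tilt [0.397 0.237 0.003] q [-0.98  0.37  0.36  2.2   0.    0.27 -1.97] err 0.0001 0.0009 wrist [0.29 0.21 0.31]
-1 m1 [0.4   0.165 0.121] q [-0.8   0.15  0.43  2.01 -0.09  0.91 -1.44] err 0.0 0.0007 wrist [0.37 0.15 0.45]
-1 m2 [0.413 0.101 0.149] q [-0.67  0.33  0.44  1.75 -0.07  1.25 -1.13] err 0.0 0.0004 wrist [0.46 0.14 0.47]
-1 m3 [0.432 0.048 0.173] q [-0.62  0.52  0.44  1.51  0.05  1.51 -0.93] err 0.0 0.0003 wrist [0.52 0.15 0.47]
-1 m4 [0.451 0.007 0.191] q [-0.64  0.68  0.44  1.36  0.22  1.65 -0.78] err 0.0 0.0002 wrist [0.56 0.19 0.44]
-1 m5 [ 0.465 -0.022  0.203] q [-0.71  0.79  0.46  1.34  0.42  1.69 -0.69] err 0.0 0.0001 wrist [0.56 0.23 0.39]
-1 m6 [ 0.469 -0.044  0.207] q [-0.82  0.86  0.49  1.44  0.63  1.64 -0.7 ] err 0.0 0.0001 wrist [0.51 0.26 0.32]
-1 place [ 0.469 -0.044  0.127] q [-0.79  1.02  0.44  1.4   0.58  1.57 -0.79] err 0.0 0.0001 wrist [0.51 0.26 0.24]
-1 regrasp [ 0.47  -0.036  0.108] q [-0.28  0.36  0.41  1.8  -0.16  1.01  0.04] err 0.0001 0.0011 wrist [ 0.47 -0.04  0.44]
-1 hook [ 0.489 -0.385  0.167] q [ 0.42  0.71  0.4   1.17 -0.26  1.31  0.84] err 0.0001 0.001 wrist [ 0.49 -0.38  0.5 ]
rows tilt+above: [  0.0198   0.007    0.1806   5.1912   0.0588 -29.3599] [ -0.0008   0.0066   0.237    5.1912   0.0588 -29.3599]
down [ -0.0007   0.0067   0.12     0.014    0.0079 -29.8117]
```

```bash
python3 -m handwheel '[0,0.003,0.05,0,0,8,0,0.003,0.05,0,0,8,0,0.003,0.05,0,0,8,0,0.003,0.05,0,0,8,0,0.003,0.05,0,0,8,0,0.003,0.05,0,0,8,0,0.006,0.08,0,0,16,0,0.006,0.08,0,0,16,0,0.006,0.08,0,0,16,0,0.006,0.08,0,0,16,0,0.006,0.08,0,0,16,0,0.006,0.08,0,0,16,0,0.007,0.12,0,0,24,0,0.007,0.12,0,0,24,0,0.007,0.12,0,0,24,0,0.007,0.12,0,0,24,0,0.007,0.12,0,0,24,0,0.007,0.12,0,0,24,0,0.007,0.12,0,0,24]'
python3 -c "
from h import *
print(observe()['joint_positions'])"
python3 plan.py | tail -2
```

```text
time: 3.25
ee_pos: [0.3971, 0.2368, 0.1201]
orientation: [-2.822, -1.38, 0.001]
wrist_force: [-0.4, 0.5, -0.6]
opening: 0.999
grip_force: 0.0
[-1.0426  0.2546  0.5559  1.9214 -0.1582  1.0088 -1.0775]
rows tilt+above: [-0.0161 -0.0121  0.0608 -1.0841  3.219   6.1232] [ 0.0002  0.0003  0.1171 -1.0841  3.219   6.1232]
down [ 0.0002  0.0002  0.0001 -0.0044  0.0036  6.1877]
```

Continue to tilted pose 60 mm out, then re-measure the remainder.

```bash
python3 -m handwheel '[-0.0161,-0.0121,0.0608,-1.084,3.219,6.123,-0.0161,-0.0121,0.0608,-1.084,3.219,6.123,-0.0161,-0.0121,0.0608,-1.084,3.219,6.123,-0.0161,-0.0121,0.0608,-1.084,3.219,6.123,-0.0161,-0.0121,0.0608,-1.084,3.219,6.123,-0.0161,-0.0121,0.0608,-1.084,3.219,6.123,-0.0161,-0.0121,0.0608,-1.084,3.219,6.123,-0.0161,-0.0121,0.0608,-1.084,3.219,6.123]'
python3 plan.py | tail -2
python3 - <<'E'
from h import *
print(observe()['joint_positions'])
c=cam("wrist"); np.savez("w2.npz",**c); cv2.imwrite("pics/w2.png",c["color"][...,::-1])
E
```

```text
time: 4.05
ee_pos: [0.3784, 0.2311, 0.0597]
orientation: [-3.024, -0.399, -0.534]
wrist_force: [-0.5, -0.4, 0.6]
opening: 1.005
grip_force: 0.0
rows tilt+above: [-0.0007 -0.0006  0.0001  0.0023 -0.0045  0.0043] [-0.0008 -0.0006  0.0601  0.0023 -0.0045  0.0043]
down [ 0.0393 -0.0006 -0.0499  0.0031 -3.3378  0.0039]
[-1.4276  0.1296  0.7781  2.3429  0.1205  0.3864 -2.0814]
```

View pics/w2.png

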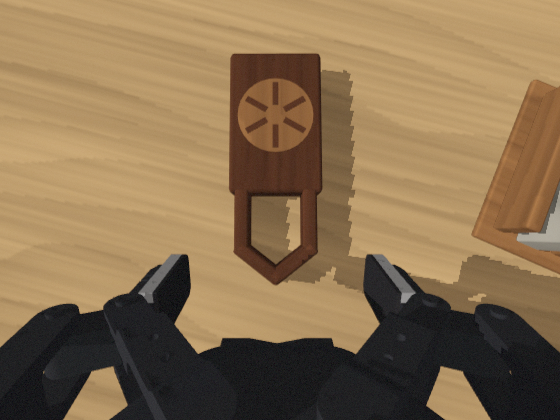

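The mould is centred at column 276, midway between the fingertips at 180 and 375. Descend and close.

```bash
python3 -m handwheel '[-0.001,-0.0006,0.03,0,0,0,-0.001,-0.0006,0.05,0,0,0,-0.001,-0.0006,0.06,0,0,0,-0.001,-0.0006,0.06,0,0,0,-0.001,-0.0006,0.06,0,0,0]' && python3 -m handwheel '[0,0,0,0,0,0,0,0,0,0,0,0,0,0,0,0,0,0,0,0,0,0,0,0,0,0,0,0,0,0,0,0,0,0,0,0,0,0,0,0,0,0,0,0,0,0,0,0]' -1 80
python3 -c "
from h import *
print(observe()['joint_positions'])"
```

```text
time: 4.6
ee_pos: [0.3981, 0.2355, 0.003]
orientation: [-3.026, -0.392, -0.535]
wrist_force: [0.2, -0.3, 0.6]
opening: 1.001
grip_force: 0.0
time: 5.4
ee_pos: [0.3978, 0.2366, 0.0039]
orientation: [-3.023, -0.394, -0.536]
wrist_force: [-3.1, -1.4, 8.4]
opening: 0.635
grip_force: 83.4
[-1.1836  0.3083  0.5741  2.3442 -0.1556  0.2116 -1.8237]
```

```bash
cat > plan2.py <<'E'
from ik import *
Z=np.array([0,0,1.]); xm=az(195);C=np.array([.4360,.2472,0]); O=C-.031*xm; ym=np.cross(Z,xm)
M0=Ro.from_matrix(np.stack([xm,ym,Z],1)); p1,R1=cur()
rp=M0.inv().apply(p1-O); print("TCP in mould",rp); rp[1]=0; rR=M0.inv()*R1; print((rR).as_rotvec(True))
np.savez("grasp.npz",rp=rp,rR=rR.as_rotvec())
ry=az(81.5); foot=np.array([.4768,.0075,.006])-.044*ry
F0=O+M0.apply([-.05,0,.011]); q=observe()["joint_positions"]
def pose(f,F):
    h=az(195+f*(261.5-195)); th=f*np.pi/2
    x=np.cos(th)*h+np.sin(th)*Z; z=-np.sin(th)*h+np.cos(th)*Z
    M=Ro.from_matrix(np.stack([x,np.cross(z,x),z],1)); return F+M.apply([.05,0,-.011])+M.apply(rp),M*rR
for f,F in [(0,F0+.05*Z),(0,F0+.10*Z)]+[(k/6,(1-k/6)*(F0+.14*Z)+k/6*(foot+.145*Z)) for k in range(1,7)]+[(1,foot+.02*Z),(1,foot)]:
    p,R=pose(f,F); q,e,a,w=ik(p,R,q); print(np.round(f,2),"rows",rel(p,R,p1,R1),"p",p,"q",np.round(q,2),round(e,4),round(a,3))
E
python3 plan2.py
```

```text
TCP in mould [0.0707 0.0004 0.0039]
[  -0.2235 -159.8753    0.0745]
0 rows [ 0.0172 -0.0004 -0.0469 -0.     -0.     -0.    ] p [0.3977 0.2369 0.0539] q [-1.24  0.25  0.64  2.2  -0.06  0.41 -1.9 ] 0.0 0.0
0 rows [ 0.0344 -0.0005 -0.0939 -0.     -0.     -0.    ] p [0.3977 0.2369 0.1039] q [-1.29  0.1   0.68  2.18  0.11  0.55 -2.02] 0.0 0.0
0.17 rows [ 0.0445  0.0693 -0.1664  0.3977 -2.4941 -1.8067] p [0.4006 0.1654 0.1754] q [-1.12  0.08  0.76  1.96 -0.07  1.04 -1.46] 0.0001 0.001
0.33 rows [ 0.0511  0.1343 -0.1959  0.3196 -4.9394 -3.7195] p [0.4135 0.1015 0.2052] q [-0.93  0.3   0.74  1.69 -0.13  1.39 -1.08] 0.0 0.001
0.5 rows [ 0.0643  0.1901 -0.2189 -0.2565 -7.2857 -5.6753] p [0.4321 0.0487 0.2313] q [-0.81  0.51  0.71  1.45 -0.04  1.63 -0.84] 0.0 0.0
0.67 rows [ 0.0788  0.2341 -0.2356 -1.3517 -9.477  -7.6042] p [0.4511 0.0082 0.252 ] q [-0.79  0.67  0.7   1.3   0.13  1.75 -0.66] 0.0 0.0
0.83 rows [  0.089    0.266   -0.2466  -2.9838 -11.4493  -9.4258] p [ 0.4649 -0.0212  0.2657] q [-0.85  0.77  0.71  1.3   0.33  1.75 -0.55] 0.0 0.0
1.0 rows [  0.0898   0.2882  -0.2527  -5.1617 -13.1275 -11.0455] p [ 0.4693 -0.043   0.2717] q [-0.98  0.82  0.72  1.44  0.55  1.66 -0.55] 0.0 0.0
1 rows [  0.0468   0.2884  -0.1353  -5.1617 -13.1275 -11.0455] p [ 0.4693 -0.043   0.1467] q [-0.92  1.04  0.64  1.42  0.45  1.54 -0.69] 0.0 0.0
1 rows [  0.0399   0.2884  -0.1165  -5.1617 -13.1275 -11.0455] p [ 0.4693 -0.043   0.1267] q [-0.91  1.08  0.62  1.4   0.44  1.52 -0.71] 0.0 0.0
```

```bash
python3 -m handwheel '[0.0172,0,-0.0469,0,0,0,0.0344,0,-0.0939,0,0,0,0.0445,0.0693,-0.1664,0.398,-2.494,-1.807,0.0445,0.0693,-0.1664,0.398,-2.494,-1.807,0.0445,0.0693,-0.1664,0.398,-2.494,-1.807,0.0511,0.1343,-0.1959,0.32,-4.939,-3.72,0.0511,0.1343,-0.1959,0.32,-4.939,-3.72,0.0511,0.1343,-0.1959,0.32,-4.939,-3.72,0.0643,0.1901,-0.2189,-0.257,-7.286,-5.675,0.0643,0.1901,-0.2189,-0.257,-7.286,-5.675,0.0643,0.1901,-0.2189,-0.257,-7.286,-5.675,0.0788,0.2341,-0.2356,-1.352,-9.477,-7.604,0.0788,0.2341,-0.2356,-1.352,-9.477,-7.604,0.0788,0.2341,-0.2356,-1.352,-9.477,-7.604,0.089,0.266,-0.2466,-2.984,-11.449,-9.426,0.089,0.266,-0.2466,-2.984,-11.449,-9.426,0.089,0.266,-0.2466,-2.984,-11.449,-9.426,0.0898,0.2882,-0.2527,-5.162,-13.128,-11.046,0.0898,0.2882,-0.2527,-5.162,-13.128,-11.046,0.0898,0.2882,-0.2527,-5.162,-13.128,-11.046]'
python3 - <<'E'
from h import *
print(observe()['joint_positions'])
t=cam("top");s=cam("side"); np.savez("t3.npz",**t);np.savez("s3.npz",**s)
a=cv2.resize(t["color"][150:260,160:310],(400,293));b=cv2.resize(s["color"][90:280,170:340],(400,447))
im=np.zeros((450,800,3),np.uint8);im[:293,:400]=a;im[:447,400:]=b;cv2.imwrite("pics/c3.png",im[...,::-1])
E
```

```text
time: 7.4
ee_pos: [0.4668, -0.0406, 0.2676]
orientation: [1.588, 1.374, -1.114]
wrist_force: [-0.5, 1.9, -2.6]
opening: 0.635
grip_force: 86.4
[-1.1445  0.7652  0.9209  1.6515  0.5059  1.545  -0.5166]
```

View pics/c3.png

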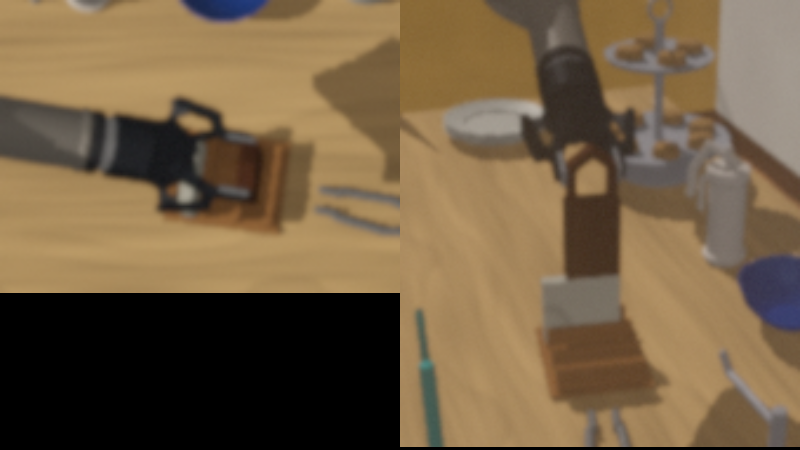

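The mould is upright in the gripper, loop up (side crop: loop at (592,165), blade at (592,235)), above the rack. I'll check its true pose with the side depth.

```bash
cat > chk.py <<'E'
from h import *
import sys
c=dict(np.load(sys.argv[1])); W=cloud(c); rgb=c["color"].astype(int)
b=[int(x) for x in sys.argv[2:6]]
P=W[b[2]:b[3],b[0]:b[1]].reshape(-1,3); col=rgb[b[2]:b[3],b[0]:b[1]].reshape(-1,3)
m=(col.sum(-1)<300)&(col[:,0]>col[:,2]+15)&(P[:,1]<.05)&(P[:,1]>-.08)&(P[:,2]>float(sys.argv[6])); P=P[m]
ctr=np.median(P,0); Q=P[np.abs(P[:,1]-ctr[1])<.02]
for _ in range(3):
    n=np.linalg.svd(Q-Q.mean(0),full_matrices=False)[2][2]; d=(Q-Q.mean(0))@n; Q=Q[np.abs(d)<2*d.std()+1e-4]
n*=np.sign(-n[1]); print(len(Q),"normal",n,"az",np.rad2deg(np.arctan2(n[1],n[0])),"elev",np.rad2deg(np.arcsin(n[2])))
print("mean",Q.mean(0),"min",Q.min(0),"max",Q.max(0))
ez=Q[(Q[:,2]>Q[:,2].min()+.02)&(Q[:,2]<Q[:,2].min()+.08)]; print("x edges mid",np.percentile(ez[:,0],[1,99]),"y",np.median(ez[:,1]))
# outline lean: per height x midpoint
for z in np.arange(Q[:,2].min()+.015,Q[:,2].max(),.02):
    s=Q[np.abs(Q[:,2]-z)<.006]; print(round(z,3),len(s),s[:,0].min(),s[:,0].max(),np.median(s[:,1]))
E
python3 chk.py s3.npz 230 275 150 212 .1
python3 - <<'E'
from h import *
g=np.load("grasp.npz"); p,R=cur(); M=R*Ro.from_rotvec(g["rR"]).inv(); O=p-M.apply(g["rp"])
print("expected axes",M.as_matrix().T,"foot",O+M.apply([-.05,0,.011]),"blade underside ctr",O)
E
```

```text
965 normal [-0.1433 -0.9897  0.0044] az -98.24028485221334 elev 0.25474609928552855
mean [ 0.4646 -0.0437  0.2155] min [ 0.4322 -0.0512  0.1477] max [ 0.4967 -0.0355  0.3083]
x edges mid [0.4332 0.4961] y -0.04409713255135451
0.163 83 0.43217976919266987 0.49593401669062276 -0.04382593792560538
0.183 91 0.43232012690638905 0.4960506642755074 -0.044125827841815846
0.203 93 0.433618177375357 0.49652905134230363 -0.04414731692148925
0.223 94 0.4331483115317125 0.4963393114973844 -0.04414701813893794
0.243 99 0.4343074678249148 0.49514638611761563 -0.04363212642396593
0.263 32 0.4380688742159919 0.49371005550077085 -0.0427439321599023
0.283 41 0.4379578456658144 0.4934494118847385 -0.04358157721095629
0.303 36 0.45104836109042384 0.48054588963489103 -0.04334851851832189
expected axes [[ 0.0018 -0.001   1.    ]
 [ 0.989  -0.1481 -0.0019]
 [ 0.1481  0.989   0.0007]] foot [ 0.469  -0.035   0.1494] blade underside ctr [ 0.4675 -0.0459  0.1994]
```

```bash
python3 - <<'E'
from h import *
for n,bx in(("top0.npz",(215,275,190,245)),("side0.npz",(220,285,195,265)),("s3.npz",(220,285,195,265)),("w1.npz",(10,180,110,280))):
    W=cloud(np.load(n)); a=W[bx[2]:bx[3],bx[0]:bx[1]].reshape(-1,3); a=a[(a[:,2]>.0)&(a[:,2]<.05)]
    d=a[:,:2]-[.477,.007]; yy=d@az(81.6)[:2]*1e3; xx=d@az(-8.4)[:2]*1e3
    k=np.abs(xx)<45; print(n)
    h=[(y,int((k&(np.abs(yy-y)<1)).sum()),round(float(np.median(a[k&(np.abs(yy-y)<1),2]))if 0 else float(np.median(a[k&(np.abs(yy-y)<1),2])*1e3),0)) for y in range(-90,91,2) if (k&(np.abs(yy-y)<1)).sum()>2]
    print(*[f"{y}:{z:.0f}" for y,c,z in h])
E
```

```text
top0.npz
-90:5 -88:5 -86:3 -84:1 -82:5 -80:2 -78:4 -76:6 -74:7 -72:7 -70:22 -68:37 -66:37 -64:37 -62:37 -60:35 -58:6 -56:5 -54:6 -52:7 -50:9 -48:7 -46:7 -44:9 -42:8 -40:6 -38:7 -36:5 -34:4 -32:7 -30:3 -28:6 -26:25 -24:36 -22:37 -20:35 -18:36 -16:36 -14:12 -12:9 -10:7 -8:7 -6:4 -4:8 -2:7 0:8 2:6 4:5 6:7 8:8 10:7 12:10 14:9 16:5 18:23 20:38 22:38 24:34 26:35 28:31 32:8 34:6 36:26 38:22 62:34 64:37 66:36 68:38 70:36 72:32 76:8 78:8 80:4 82:2 84:5 86:5 88:2 90:4
side0.npz
-90:1 -88:1 -86:1 -84:0 -82:1 -80:3 -78:4 -76:5 -74:6 -72:20 -70:22 -68:20 -66:22 -64:36 -62:35 -30:22 -28:29 -26:25 -24:25 -22:29 -20:35 -18:36 -16:34 14:30 16:25 18:25 20:26 22:28 24:35 26:35 28:35 30:40 32:39 34:43 36:39 38:40 40:38 42:40
s3.npz
-90:0 -88:0 -84:1 -82:0 -80:4 -78:4 -76:5 -74:7 -72:18 -70:19 -68:24 -66:29 -64:35 -62:35 -60:34 -30:28 -28:28 -26:25 -24:23 -22:23 -20:35 -18:35 -16:35 14:28 16:26 18:24 20:25 22:30 24:36 26:36 32:42 34:43 36:39 38:41 40:37 42:33
w1.npz
-90:1 -70:35 -68:36 -66:36 -64:36 -62:36 -60:22 -58:7 -56:6 -54:6 -52:6 -50:6 -48:6 -46:6 -44:6 -42:7 -26:35 -24:36 -22:36 -20:36 -18:36 -16:22 -14:6 -12:7 -10:6 -8:6 -6:6 -4:6 -2:6 0:6 2:7 4:6 6:7 20:36 22:36 54:32 62:36 64:36 66:36 68:36 70:36 72:22 74:6 76:7 78:6 80:5 82:1 84:1 86:1 88:1 90:1
```

```bash
python3 - <<'E'
from h import *
p,R=cur(); s=-.002*az(81.6)+.001*az(-8.4)
for dz in(0,-.05,-.1,-.13,-.138,-.143,-.146): print(dz,rel(p+s+[0,0,dz],R))
E
```

```text
0 [-0.0007  0.001   0.0019  0.      0.      0.    ]
-0.05 [0.0462 0.001  0.0191 0.     0.     0.    ]
-0.1 [0.0932 0.0009 0.0363 0.     0.     0.    ]
-0.13 [0.1213 0.0009 0.0467 0.     0.     0.    ]
-0.138 [0.1289 0.0009 0.0495 0.     0.     0.    ]
-0.143 [0.1335 0.0009 0.0512 0.     0.     0.    ]
-0.146 [0.1364 0.0009 0.0522 0.     0.     0.    ]
```

```bash
python3 -m handwheel '[-0.0007,0.001,0.0019,0,0,0,0.023,0.001,0.0105,0,0,0,0.0462,0.001,0.0191,0,0,0,0.0932,0.001,0.0363,0,0,0,0.1213,0.001,0.0467,0,0,0,0.1213,0.001,0.0467,0,0,0,0.1289,0.001,0.0495,0,0,0,0.1289,0.001,0.0495,0,0,0]'
python3 - <<'E'
from h import *
print(observe()['joint_positions'],observe()["wrist_force"])
s=cam("side"); np.savez("s4.npz",**s)
b=cv2.resize(s["color"][120:280,190:320],(488,600));cv2.imwrite("pics/c4.png",b[...,::-1])
E
python3 chk.py s4.npz 225 285 165 245 .055
```

```text
time: 8.3
ee_pos: [0.4708, -0.0464, 0.1343]
orientation: [1.594, 1.364, -1.11]
wrist_force: [-0.8, 0.1, -1.7]
opening: 0.634
grip_force: 86.4
[-1.0761  0.963   0.8242  1.6982  0.3969  1.3715 -0.6557] [-0.8089  0.0976 -1.7021]
345 normal [ 0.241  -0.9675  0.0765] az -76.01081978364304 elev 4.3896557497551365
mean [ 0.4643 -0.0375  0.124 ] min [ 0.4314 -0.047   0.0551] max [ 0.532  -0.0072  0.1756]
x edges mid [0.4372 0.4934] y -0.044250474250929456
0.07 19 0.43613306846119065 0.47458694430784865 -0.04496786054055196
0.09 26 0.43688427429791793 0.4775912113902087 -0.04591445869279269
0.11 66 0.43730157153024146 0.49973787569501976 -0.04153897424567339
0.13 21 0.43717394168405826 0.5076349483439223 -0.04400801240190033
0.15 53 0.4314243626426728 0.5310729116883564 -0.031126914346256855
0.17 34 0.45457174255075566 0.5320439344463568 -0.03945234818011813
```

View pics/c4.png

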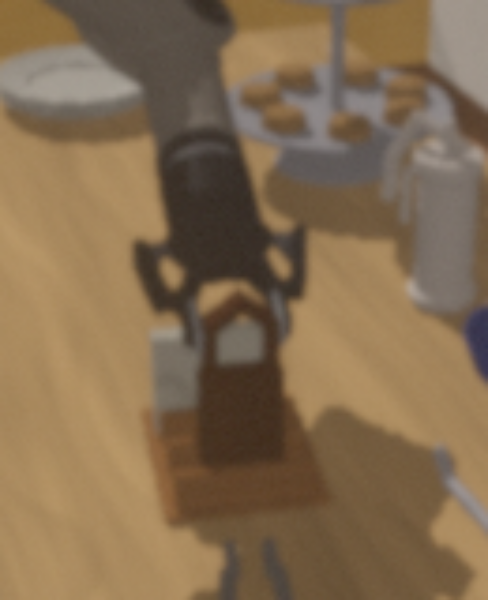

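The mould's foot is in the end slot, between the front rib and the second rib (bottom edge at about (240,460)). Lower until contact.

```bash
python3 -m handwheel '[0.0038,0,0.0014,0,0,0,0.0066,0,0.0024,0,0,0,0.0066,0,0.0024,0,0,0]'; python3 -m handwheel '[0.0009,0,0.0003,0,0,0,0.0019,0,0.0007,0,0,0,0.0019,0,0.0007,0,0,0]'
```

```text
time: 8.65
ee_pos: [0.4704, -0.0461, 0.1277]
orientation: [1.59, 1.364, -1.112]
wrist_force: [0.1, 2.1, 5.4]
opening: 0.638
grip_force: 86.4
time: 8.95
ee_pos: [0.4703, -0.0465, 0.1278]
orientation: [1.588, 1.36, -1.115]
wrist_force: [-1.4, 4.8, 11.8]
opening: 0.632
grip_force: 86.5
```

```bash
python3 -m handwheel '[-0.0019,0,-0.0007,0,0,0,-0.0019,0,-0.0007,0,0,0,-0.0019,0,-0.0007,0,0,0]'; python3 -m handwheel '[0,0,0,0,0,0,0,0,0,0,0,0,0,0,0,0,0,0,0,0,0,0,0,0,0,0,0,0,0,0,0,0,0,0,0,0,0,0,0,0,0,0,0,0,0,0,0,0]' 1
python3 - <<'E'
from h import *
from ik import ik
p,R=cur(); z=R.apply([0,0,1]); print("toolz",z)
Z=np.array([0,0,1.]);q=observe()["joint_positions"]
foot=np.array([.4706,-.036,.006]); D=Rxz(-az(261.6),-Z)
pts=[(p-.04*z,R),(p-.09*z,R)]
from scipy.spatial.transform import Slerp
S=Slerp([0,1],Ro.concatenate([R,D])); a=p-.09*z+.10*Z; b=foot+.27*Z
for f in(.2,.4,.6,.8,1): pts.append(((1-f)*a+f*b,S(f)))
for P,Q in pts:
    q,e,an,w=ik(P,Q,q); print(rel(P,Q),P,np.round(q,2),round(e,3),round(an,3))
E
```

```text
time: 9.25
ee_pos: [0.4703, -0.0462, 0.1277]
orientation: [1.59, 1.363, -1.112]
wrist_force: [-0.3, 1.8, 6.4]
opening: 0.634
grip_force: 86.3
time: 10.05
ee_pos: [0.4698, -0.046, 0.126]
orientation: [1.591, 1.366, -1.113]
wrist_force: [-0.5, 0.1, -0.3]
opening: 0.999
grip_force: 0.0
toolz [-0.1405 -0.9292 -0.3419]
[ 0.    0.   -0.04  0.    0.    0.  ] [ 0.4754 -0.0089  0.1396] [-1.    1.14  0.74  1.32  0.32  1.58 -0.63] 0.0 0.0
[ 0.   -0.   -0.09  0.    0.    0.  ] [0.4825 0.0376 0.1567] [-1.01  1.16  0.73  1.2   0.31  1.69 -0.61] 0.0 0.0
[-0.1027  0.     -0.1115 -0.002   2.3335 -0.0087] [0.4801 0.0229 0.2606] [-1.03  0.81  0.8   1.33  0.32  1.67 -0.47] 0.0 0.0
[-0.1114 -0.0001 -0.0988 -0.0039  4.667  -0.0174] [0.4777 0.0082 0.2644] [-1.    0.61  0.82  1.43  0.25  1.56 -0.41] 0.0 0.0
[-0.1201 -0.0002 -0.0861 -0.0059  7.0005 -0.0261] [ 0.4753 -0.0066  0.2683] [-0.94  0.43  0.83  1.51  0.15  1.48 -0.3 ] 0.0 0.0
[-0.1288 -0.0003 -0.0734 -0.0078  9.3339 -0.0348] [ 0.473  -0.0213  0.2721] [-0.83  0.3   0.85  1.56  0.02  1.42 -0.15] 0.0 0.0
[-0.1376 -0.0005 -0.0607 -0.0098 11.6674 -0.0435] [ 0.4706 -0.036   0.276 ] [-0.69  0.23  0.87  1.59 -0.18  1.4   0.06] 0.0 0.0
```

```bash
python3 -m handwheel '[0,0,-0.02,0,0,0,0,0,-0.045,0,0,0,0,0,-0.09,0,0,0,0,0,-0.09,0,0,0,-0.06,0,-0.1,0,0.5,0,-0.1027,0,-0.1115,0,2.333,0,-0.1027,0,-0.1115,0,2.333,0,-0.1114,0,-0.0988,0,4.667,0,-0.1114,0,-0.0988,0,4.667,0,-0.12,0,-0.0861,0,7,0,-0.12,0,-0.0861,0,7,0,-0.1288,0,-0.0734,0,9.334,0,-0.1288,0,-0.0734,0,9.334,0,-0.1376,-0.0005,-0.0607,0,11.667,-0.04,-0.1376,-0.0005,-0.0607,0,11.667,-0.04,-0.1376,-0.0005,-0.0607,0,11.667,-0.04]'
python3 - <<'E'
from h import *
print(observe()['joint_positions'])
s=cam("side"); w=cam("wrist"); np.savez("s5.npz",**s); np.savez("w5.npz",**w)
im=np.zeros((420,800,3),np.uint8); im[:,:360]=cv2.resize(s["color"][140:280,190:310],(360,420)); im[:330,360:]=cv2.resize(w["color"],(440,330)); cv2.imwrite("pics/c5.png",im[...,::-1])
E
python3 chk.py s5.npz 225 285 165 245 .045
```

```text
time: 11.65
ee_pos: [0.4693, -0.042, 0.277]
orientation: [2.391, 2.037, 0.002]
wrist_force: [-0.5, -1.1, 0.7]
opening: 1.003
grip_force: 0.0
[-0.729   0.1588  0.9055  1.6548 -0.1276  1.3886  0.034 ]
582 normal [-0.1541 -0.9879  0.0188] az -98.86824265848519 elev 1.0754628137085276
mean [ 0.4664 -0.0481  0.0942] min [ 0.4364 -0.0573  0.0456] max [ 0.4982 -0.0396  0.1665]
x edges mid [0.437  0.4961] y -0.04800322859582863
0.061 80 0.4366748846559507 0.49725428390712473 -0.04784049643760503
0.081 83 0.43654663407275873 0.49605190482745753 -0.04854588793877936
0.101 83 0.43694252760133057 0.4981889578408271 -0.047814791907689176
0.121 28 0.4407072142418638 0.4937522960681726 -0.04640860422755941
0.141 31 0.4406555240823889 0.49492905620419536 -0.04814344476971323
0.161 35 0.4521194965140086 0.48468759651982374 -0.04788250391355924
```

View pics/c5.png

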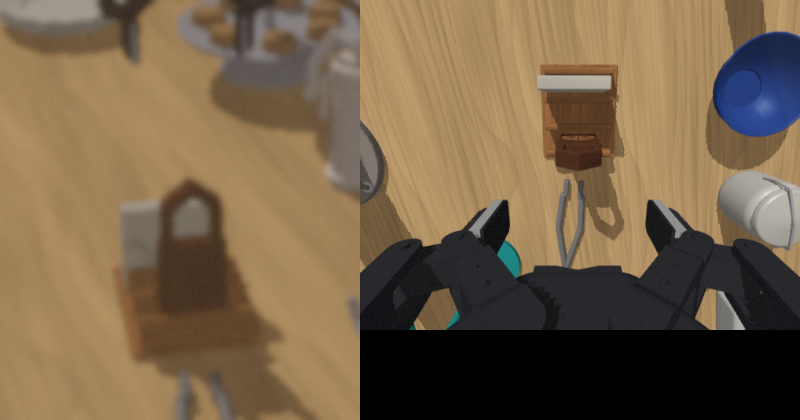

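The mould stands free and upright in the end slot (side crop (192,245)), and the slab is untouched. I'll locate the loop top from the wrist depth.

```bash
python3 - <<'E'
from h import *
c=np.load("w5.npz"); W=cloud(c); rgb=c["color"].astype(int)
P=W[150:225,225:320].reshape(-1,3)
for lo,hi in((.15,.175),(.09,.112)):
    Q=P[(P[:,2]>lo)&(P[:,2]<hi)]; print(len(Q),Q.mean(0),Q.min(0),Q.max(0),cv2.minAreaRect((Q[:,:2]*1000).astype(np.float32)))
D=Rxz(-az(261.3),[0,0,-1])
for z in(.20,.12,.106): print(rel([.471,-.0395,z],D))
E
```

```text
1201 [ 0.4707 -0.0377  0.1595] [ 0.4462 -0.0522  0.15  ] [ 0.4963 -0.0248  0.1691] ((470.8958435058594, -38.677677154541016), (22.255596160888672, 49.399169921875), 81.60377502441406)
465 [ 0.4716 -0.0313  0.1042] [ 0.44   -0.04    0.0903] [ 0.5028 -0.0237  0.1118] ((471.40789794921875, -33.10520935058594), (10.758769989013672, 62.61534118652344), 81.37377166748047)
[-0.0034  0.0015  0.0757 -0.0153  0.0069  0.0334]
[-0.0033  0.0017  0.1557 -0.0153  0.0069  0.0334]
[-0.0033  0.0017  0.1697 -0.0153  0.0069  0.0334]
```

```bash
python3 -m handwheel '[-0.003,0.0017,0.04,0,0,0,-0.003,0.0017,0.08,0,0,0,-0.003,0.0017,0.11,0,0,0,-0.003,0.0017,0.14,0,0,0,-0.003,0.0017,0.16,0,0,0,-0.003,0.0017,0.168,0,0,0,-0.003,0.0017,0.168,0,0,0]' && python3 -m handwheel '[0,0,0,0,0,0,0,0,0,0,0,0,0,0,0,0,0,0,0,0,0,0,0,0,0,0,0,0,0,0,0,0,0,0,0,0,0,0,0,0,0,0,0,0,0,0,0,0]' -1 80
python3 -c "
from h import *
print(observe()['joint_positions'])"
```

```text
time: 12.45
ee_pos: [0.4708, -0.0371, 0.1064]
orientation: [-2.373, -2.055, 0.007]
wrist_force: [-0.3, 0.1, -0.4]
opening: 1.002
grip_force: 0.0
time: 13.25
ee_pos: [0.4727, -0.0391, 0.1096]
orientation: [2.379, 2.052, 0.004]
wrist_force: [-2.4, 1.5, 5.8]
opening: 0.651
grip_force: 84.6
[-0.6301  0.3461  0.8424  1.9131 -0.3049  1.0126  0.1991]
```

```bash
python3 - <<'E'
from h import *
from ik import ik
p,R=cur(); q=observe()["joint_positions"]; D=Rxz(-az(272.35),[0,0,-1])
H=np.array([.4905,-.392,0]);u=az(92.35)
at=lambda y,z:H+u*((y+.392)/u[1])+[0,0,z]
b=at(-.285,.2)
for P,Q in[(p+[0,0,.06],R),(p+[0,0,.11],R),((p+[0,0,.11])*.5+b*.5+[0,0,.01],D),(b,D),(at(-.285,.192),D),(at(-.385,.192),D),(at(-.385,.168),D)]:
    q,e,an,w=ik(P,Q,q); print(rel(P,Q),P,np.round(q,2),round(e,3),round(an,3))
E
```

```text
[ 0.0001  0.0001 -0.06    0.      0.      0.    ] [ 0.4727 -0.0391  0.1696] [-0.64  0.36  0.84  1.74 -0.29  1.17  0.14] 0.0 0.0
[ 0.0002  0.0002 -0.11    0.      0.      0.    ] [ 0.4727 -0.0391  0.2196] [-0.67  0.29  0.87  1.68 -0.23  1.28  0.1 ] 0.0 0.0
[-0.1205  0.0249 -0.1104  0.018  -0.0125 -1.7994] [ 0.4794 -0.1621  0.2198] [-0.36  0.4   0.85  1.57 -0.31  1.31  0.57] 0.0 0.0
[-0.2411  0.0495 -0.0907  0.018  -0.0125 -1.7994] [ 0.4861 -0.285   0.2   ] [-0.03  0.6   0.8   1.38 -0.43  1.34  0.82] 0.0 0.0
[-0.2411  0.0495 -0.0827  0.018  -0.0125 -1.7994] [ 0.4861 -0.285   0.192 ] [-0.03  0.6   0.8   1.39 -0.43  1.32  0.82] 0.0 0.0
[-0.3395  0.0682 -0.0828  0.018  -0.0125 -1.7994] [ 0.4902 -0.385   0.192 ] [ 0.23  0.77  0.76  1.14 -0.51  1.41  0.95] 0.0 0.0
[-0.3395  0.0682 -0.0588  0.018  -0.0125 -1.7994] [ 0.4902 -0.385   0.168 ] [ 0.22  0.79  0.75  1.16 -0.52  1.37  0.96] 0.0 0.0
```

```bash
python3 -m handwheel '[0,0,-0.03,0,0,0,0,0,-0.06,0,0,0,0,0,-0.11,0,0,0,-0.04,0.008,-0.11,0,0,-0.6,-0.08,0.016,-0.11,0,0,-1.2,-0.12,0.025,-0.11,0,0,-1.8,-0.16,0.033,-0.104,0,0,-1.8,-0.2,0.041,-0.098,0,0,-1.8,-0.225,0.046,-0.092,0,0,-1.8,-0.241,0.0495,-0.085,0,0,-1.8,-0.241,0.0495,-0.083,0,0,-1.8,-0.241,0.0495,-0.083,0,0,-1.8,-0.241,0.0495,-0.083,0,0,-1.8,-0.241,0.0495,-0.083,0,0,-1.8]'
python3 - <<'E'
from h import *
print(observe()['joint_positions'])
s=cam("side"); w=cam("wrist"); t=cam("top"); np.savez("s6.npz",**s); np.savez("w6.npz",**w); np.savez("t6.npz",**t)
im=np.zeros((420,800,3),np.uint8); im[:,:360]=cv2.resize(s["color"][185:360,240:390],(360,420)); im[:330,360:]=cv2.resize(w["color"],(440,330)); cv2.imwrite("pics/c6.png",im[...,::-1])
E
```

```text
time: 14.65
ee_pos: [0.4861, -0.2834, 0.1914]
orientation: [-2.172, -2.269, -0.001]
wrist_force: [0.4, -0.5, -1.9]
opening: 0.648
grip_force: 85.5
[-0.1203  0.4659  0.886   1.5656 -0.3717  1.2879  0.8621]
```

View pics/c6.png

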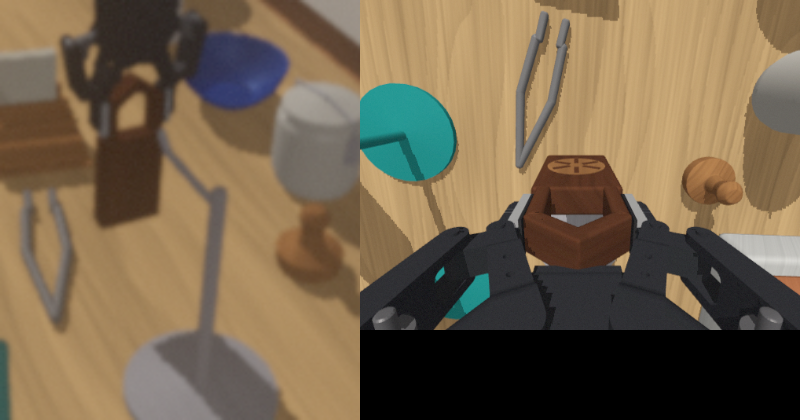

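The mould is held upright with its loop open, just short of the hook tip (side crop: loop at (133,105), tip at (163,135)). I'll measure both in the same side-camera frame.

```bash
sed -e 's/(P\[:,1\]<.05)&(P\[:,1\]>-.08)/(P[:,1]<-.26)\&(P[:,1]>-.33)/' chk.py > chk2.py; python3 chk2.py s6.npz 270 315 205 285 .06
python3 - <<'E'
from h import *
W=cloud(np.load("s6.npz")); a=W[225:300,295:345].reshape(-1,3); a=a[(a[:,1]<-.335)&(a[:,1]>-.43)&(a[:,2]>.195)&(a[:,2]<.235)]
for y in np.arange(-.42,-.335,.01):
    s=a[np.abs(a[:,1]-y)<.005]; print(round(y,3),len(s),s.mean(0)[[0,2]] if len(s) else '',s[:,2].max() if len(s) else '')
E
```

```text
1387 normal [ 0.0472 -0.9989  0.0007] az -87.29550861417604 elev 0.03791116947433484
mean [ 0.4768 -0.2939  0.1757] min [ 0.4204 -0.3002  0.0883] max [ 0.5298 -0.2864  0.2963]
x edges mid [0.4521 0.515 ] y -0.2936627172639681
0.103 99 0.45205686314308713 0.5161164626382122 -0.29382492627556955
0.123 103 0.45245486020152376 0.5142425430126524 -0.2936852774272712
0.143 109 0.4523805020010249 0.5155630820696603 -0.2938327858155054
0.163 113 0.4519093411735615 0.5147645510684461 -0.29363261132697094
0.183 120 0.45265081572333554 0.5088043235913225 -0.29350901634840254
0.203 63 0.44422515605469026 0.5265598774629745 -0.2930855791232787
0.223 61 0.44380196349621415 0.5258759654276389 -0.2931416161162593
0.243 93 0.42552950664257316 0.5298289794891254 -0.29424226880662296
0.263 58 0.4226117587259485 0.49902441409940773 -0.2961842238065827
0.283 40 0.42043863794713127 0.4638974018418635 -0.29693894189688497
-0.42 15 [0.4902 0.2116] 0.2145283468602472
-0.41 13 [0.4898 0.2121] 0.214389751049483
-0.4 17 [0.4895 0.2119] 0.21446778488240356
-0.39 13 [0.489  0.2113] 0.21494892979888197
-0.38 13 [0.4884 0.2126] 0.2144569924167931
-0.37 13 [0.488  0.2121] 0.2139503475392891
-0.36 13 [0.4873 0.2119] 0.21510014759366847
-0.35 25 [0.4881 0.2161] 0.2237596481136567
-0.34 12 [0.4868 0.2223] 0.22572344314205076
```

Mould and arm line up to within 1 mm, and the arm meets the loop at mould x = 72. Thread it on.

```bash
python3 -m handwheel '[-0.02,0,0,0,0,0,-0.04,0,0,0,0,0,-0.06,0,0,0,0,0,-0.08,0,0,0,0,0,-0.1,0,0,0,0,0,-0.1,0,0,0,0,0,-0.1,0,0,0,0,0]'; python3 -m handwheel '[0,0,0.01,0,0,0,0,0,0.018,0,0,0,0,0,0.022,0,0,0,0,0,0.022,0,0,0]'; python3 -c "
from h import *
print(rel([.4901,-.385,.168],Rxz(-az(272.35),[0,0,-1])))"
```

```text
time: 15.5
ee_pos: [0.4894, -0.3844, 0.1909]
orientation: [-2.175, -2.265, -0.0]
wrist_force: [0.2, -0.4, -1.5]
opening: 0.647
grip_force: 85.4
time: 15.9
ee_pos: [0.4912, -0.3834, 0.1689]
orientation: [2.172, 2.268, 0.003]
wrist_force: [3.5, 0.2, -0.3]
opening: 0.649
grip_force: 85.4
[-0.0015 -0.0012  0.0009  0.018  -0.006   0.0227]
```

```bash
python3 -m handwheel '[0,0,0.001,0,0,0,0,0,0.002,0,0,0,0,0,0.002,0,0,0]'; python3 -m handwheel '[0,0,0.001,0,0,0,0,0,0.002,0,0,0,0,0,0.002,0,0,0]'
python3 - <<'E'
from h import *
s=cam("side"); np.savez("s7.npz",**s)
cv2.imwrite("pics/c7.png",cv2.resize(s["color"][200:350,250:375],(500,600))[...,::-1])
E
```

```text
time: 16.2
ee_pos: [0.4914, -0.3837, 0.1687]
orientation: [2.172, 2.268, 0.004]
wrist_force: [1.6, 3.0, 7.0]
opening: 0.651
grip_force: 86.1
time: 16.5
ee_pos: [0.4915, -0.3838, 0.1686]
orientation: [2.171, 2.267, 0.006]
wrist_force: [0.1, 5.9, 14.2]
opening: 0.652
grip_force: 86.8
```

View pics/c7.png

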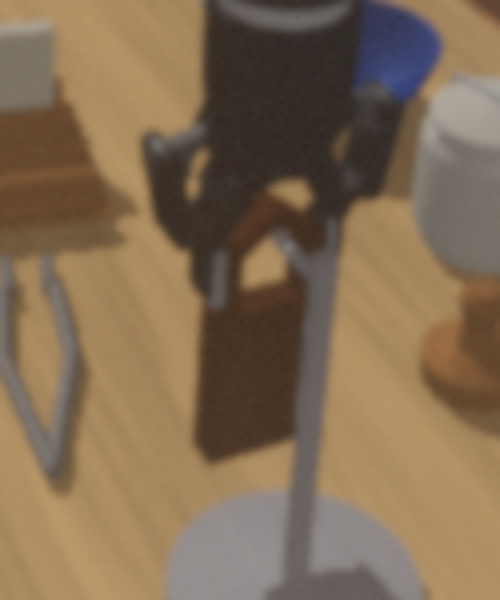

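The arm passes through the loop at (290,245), and the upward force rises as it seats. Ease off, release and wait.

```bash
python3 -m handwheel '[0,0,-0.0035,0,0,0,0,0,-0.0035,0,0,0,0,0,-0.0035,0,0,0]'; python3 -m handwheel '[0,0,0,0,0,0,0,0,0,0,0,0,0,0,0,0,0,0,0,0,0,0,0,0,0,0,0,0,0,0,0,0,0,0,0,0,0,0,0,0,0,0,0,0,0,0,0,0,0,0,0,0,0,0,0,0,0,0,0,0]' 1; python3 -m handwheel '[0,0,-0.01,0,0,0,0,0,-0.02,0,0,0,0,0,-0.035,0,0,0,0,0,-0.05,0,0,0,0,0,-0.075,0,0,0,0,0,-0.1,0,0,0,0,0,-0.13,0,0,0,0,0,-0.16,0,0,0,0,0,-0.16,0,0,0,0,0,-0.16,0,0,0]'
python3 -m handwheel '[0,0,0,0,0,0,0,0,0,0,0,0,0,0,0,0,0,0,0,0,0,0,0,0,0,0,0,0,0,0,0,0,0,0,0,0,0,0,0,0,0,0,0,0,0,0,0,0,0,0,0,0,0,0,0,0,0,0,0,0,0,0,0,0,0,0,0,0,0,0,0,0,0,0,0,0,0,0,0,0,0,0,0,0,0,0,0,0,0,0]'
python3 - <<'E'
from h import *
s=cam("side"); s2=cam("side"); np.savez("s8.npz",**s)
cv2.imwrite("pics/c8.png",np.hstack([cv2.resize(x["color"][200:350,250:375],(400,480)) for x in(s,cam("top"))][:1]+[cv2.resize(cam("wrist")["color"],(400,300),)[:300].repeat(1,0) if 0 else cv2.copyMakeBorder(cv2.resize(cam("wrist")["color"],(400,300)),0,180,0,0,0)])[...,::-1])
E
```

```text
time: 16.85
ee_pos: [0.4904, -0.3847, 0.1695]
orientation: [2.174, 2.266, 0.001]
wrist_force: [1.6, 2.0, 4.9]
opening: 0.652
grip_force: 86.1
time: 17.85
ee_pos: [0.4894, -0.3848, 0.1685]
orientation: [-2.175, -2.266, 0.001]
wrist_force: [0.7, 1.1, 0.1]
opening: 0.999
grip_force: 0.0
time: 18.85
ee_pos: [0.4895, -0.3855, 0.3301]
orientation: [2.174, 2.265, -0.001]
wrist_force: [0.1, 0.5, -0.5]
opening: 0.999
grip_force: 0.0
time: 20.35
ee_pos: [0.4895, -0.3848, 0.3285]
orientation: [-2.175, -2.266, 0.001]
wrist_force: [-0.1, 0.9, 0.3]
opening: 1.002
grip_force: 0.0
```

View pics/c8.png

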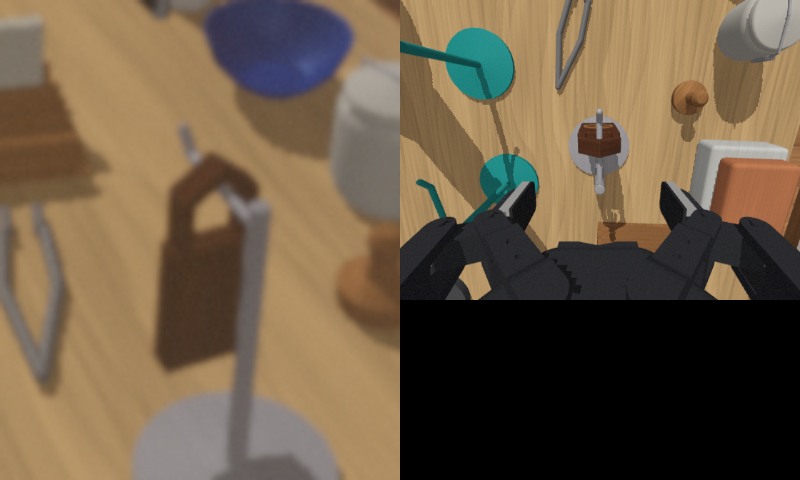

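The mould hangs by its loop on the arm, inside the tip, and nothing touches it. I'll check it's still before handing in.

```bash
for i in 1 2 3; do python3 -m handwheel '[0,0,0,0,0,0,0,0,0,0,0,0,0,0,0,0,0,0,0,0,0,0,0,0,0,0,0,0,0,0,0,0,0,0,0,0,0,0,0,0,0,0,0,0,0,0,0,0,0,0,0,0,0,0,0,0,0,0,0,0,0,0,0,0,0,0,0,0,0,0,0,0,0,0,0,0,0,0,0,0,0,0,0,0,0,0,0,0,0,0,0,0,0,0,0,0,0,0,0,0,0,0,0,0,0,0,0,0,0,0,0,0,0,0,0,0,0,0,0,0]' >/dev/null; done
python3 - <<'E'
from h import *
for i in range(8):
    c=cam("side"); W=cloud(c)[255:310,295:330].reshape(-1,3); q=W[(W[:,2]>.08)&(W[:,2]<.15)&(W[:,1]>-.42)&(W[:,1]<-.36)]
    s=[np.median(q[(q[:,2]>a)&(q[:,2]<a+.02)],0)[:2] for a in(.08,.13)]; print(observe()["time"],*s)
E
```

```text
26.6 [ 0.4795 -0.3951] [ 0.4786 -0.3951]
26.65 [ 0.4792 -0.3952] [ 0.4781 -0.3952]
26.7 [ 0.4791 -0.3951] [ 0.4785 -0.3951]
26.75 [ 0.48  -0.395] [ 0.4783 -0.3951]
26.8 [ 0.4793 -0.395 ] [ 0.4786 -0.3953]
26.85 [ 0.4792 -0.3951] [ 0.4791 -0.3951]
26.9 [ 0.4794 -0.395 ] [ 0.4782 -0.3952]
26.95 [ 0.4796 -0.395 ] [ 0.4787 -0.3951]
```

It hangs still and vertical.

```bash
python3 -c "
from bench import order
print(order.close_job())"
```

```text
the job is handed in; nothing more can be done
None
```

The mould was stood upright in the rack's empty end slot and released, then picked up again and hung by its loop on the steel hook, where it hung still and untouched when I handed the job in at about 27 s.

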